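Lay the orange filter plate on the lit gem lamp

ROBOT

A 6-joint arm with a two-finger parallel gripper is mounted at the origin on the work surface. World frame = base frame: x ahead of the robot, y to its left, z up, the work surface at z = 0. Lengths are in mm, angles in rad, forces in N, time in s.
With the tool pointing down it reaches from about 325 to 925 mm from the base axis. Payload 3.1 kg.
Tool frame: the origin (TCP) lies midway between the tips of the shut fingers; the grasp point (between the pads) lies 19 mm behind it (bot.grip_depth is the distance from the TCP to the grasp point, in mm); z points along the fingers, y is the line along which they close (so a half turn about z gives the same grasp; the last joint's range is limited). The gripper opens to 85 mm and grips with 20 to 120 N. Pads are 22 mm wide; open, the fingers measure 114 mm over their backs; the gripper's body (76 mm by 85 mm) begins 54 mm behind the grasp point. The pads swing forward as they close: fully open they stand 13 mm farther back than shut.
Start: joints at [1.059, 0.217, 1.613, -0, 1.311, -0.112], TCP at [243.254, 575.731, 231.3] pointing down, gripper open.
Joint ranges: [-2.75, 2.75], [-0.78, 2.1], [0.31, 2.55], [-1.13, 4.27], [0.13, 2.63], [-2.58, 2.58]. Speed limits (rad/s): [2.79, 2.79, 3.14, 3.14, 3.14, 3.14].

INTERFACE

Orientations are given as [roll, pitch, yaw] about the fixed x, y, z axes, in that order (R = Rz(yaw) Ry(pitch) Rx(roll)).
In Python, from bench import bot gives the robot as it stands.
- The arm moves only by the tool play_rows, never from a script. Its argument "commands" is text: rows parted by semicolons, each of 5 numbers parted by spaces: the closure, from 0 (fully open) to 1 (shut), then the shift along the world's x, y, z in mm, then the turn about the world's z in rad. A call has exactly 8 rows; each row is the pose to reach, as a shift and turn from the pose commanded when the call began; what a row does not reach only later rows make up. A row lasts 1/12 s, in which the tool goes at most 41.7 mm and 7.16 degrees, less where a joint would pass 70% of its speed; a pose out of reach is approached as far as the arm can. A call with a gripper value outside its range is refused whole. The fingers move at their own pace and stop on an object; "grip_force" is the grip in N (left out, the last holds). Time passes only in rows, so rows that repeat a pose let the fingers close, or fill a call up. It gives the time, the measured TCP pose, the force, the opening and the grip force at its end, in the units of the state.
- bot.observe(): the state, without advancing time (a new reading comes with each control period).
- bot.camera(name): name is "scene" or "top" or "wrist"; returns the picture (420x560x3 uint8, blue, green, red); there is no depth.
- bot.camera_params(name): a dict with "camera_matrix" (3x3 intrinsics, pixels), "position" and "attitude" of the camera in the world; the wrist camera has in their place "hand_eye" (4x4, takes a point from camera to tool coordinates, whose origin is the TCP and whose axes are the flange's). Camera axes: x right, y up, looking along -z (the intrinsics and any distortion apply to the point x, -y, -z); pixel columns grow to the right and rows downward; lengths in mm; the calibration is good to about 2 mm. A picture is of the moment at which its call begins: read the wrist's pose just before it. camera_params takes no time and is no camera call.
- bot.job_done(): hands the job in; it is judged then, once.
The state is a dict: "time_s": time; "joints": joint angles; "joint_velocities": joint speeds; "tau": joint torques, N m; "position": TCP position; "tool_rot": TCP orientation; "force": force on the tool from outside, world axes, zero at the start; "moment": the same for the moment, N m; "width": finger opening in mm; "grip_force": force on a finger pad.
Only numpy, scipy, OpenCV 4.12 (cv2) and the standard library are available. Lean on these libraries where they do the work, as an engineer would, in place of code of your own. Each camera call takes 0.05 s, during which the arm holds its last target. There are 200 camera calls.

TASK

Keeping the top orange filter plate flat, slide it out over the low-lipped front of its grey holder until about a third of it overhangs, then pinch the overhanging end by its two long edges, lift the plate off and set it down flat and centred on the puck lamp whose top glows white. Leave the blue plate below it in the holder, do not use the other lamp with the dark top, and do not drop the orange plate.

Things in the scene. Friction and masses are not known exactly. Their poses are not given: they have to be found in the camera images.
- sheet_mid (a point): Centre (half-way up) of the loose orange plate, 130 long (x) x 50 wide (y) x 4 mm thick, 70 g: the top one of two plates in the grey holder, its x along the holder's, its centre within 8 mm of the holder's middle. It slides on the blue plate when a shut gripper presses it lightly (5 to 20 N) from above and drags; press its rear half, so that the pressed point stays over the holder.
- holder: Fixed grey block, x -68 to +70, y +-39 mm, 51 high; origin under its middle at table height. A channel 54 wide along x between side rims (tops at z 51) holds the blue plate (z 40 to 46) and on it the orange one (46 to 50). Front face (x = -68) towards the robot with low steel lip (top z 44), back stop top z 45. 100 mm in front are free, for fingertips below the overhanging plate.
- lamp_top (a point): Centre of the flat round top of the lit lamp, 45 mm above the table: a fixed black upright puck 62 mm in diameter with a glowing white disc on top, on a foot 90 mm in diameter, 10 mm high. The plate is to lie on it centre over centre, in any direction; its ends stick out 34 mm. A second lamp of the same shape with a dark top stands on one side or the other and is not to be used.
- under_mid (a point): Centre (half-way up) of the blue plate, 122 x 50 x 6 mm, loose, 110 g, lying in the holder under the orange one, kept by the front lip and back stop. It stays in the holder.
Things that resemble listed ones, but are neither listed nor needed, are in the scene too. Leave any yellow look-alike of the part that bears lamp_top alone.

How it is judged (in metres and radians):
On the way, in this order (a step that is already met when the one before it is completed fails the run):
1. the orange plate lies flat in the holder's channel with at least 30 mm of it overhanging the front face (x of sheet_mid in the frame of holder between -0.068 and -0.033 m and z of sheet_mid in the frame of holder between 0.044 and 0.052 m and y of sheet_mid in the frame of holder between -0.012 and 0.012 m and angle between sheet_mid's own z axis and vertical below 0.1 rad), for 0.2 s.
2. the orange plate is held in the fingers, at least 10 mm above where it lay (contact force between the fingers and sheet above 1 N and z of sheet_mid in the frame of holder above 0.058 m), for 0.1 s.
At the end, for the whole second after the job is handed in: The orange plate lies flat (within 6 degrees) and at rest on the lit lamp's top, its centre within 18 mm of the lamp's centre, and the blue plate still lies in the holder's channel, its centre within 12 mm of the holder's middle (horizontal distance between sheet_mid and lamp_top below 0.018 m and z of sheet_mid in the frame of lamp_top between -0.001 and 0.006 m and angle between sheet_mid's own z axis and vertical below 0.1 rad and linear speed of sheet below 0.02 m/s and horizontal distance between under_mid and holder below 0.012 m and z of under_mid in the frame of holder below 0.047 m); the robot touches nothing.
It fails at once if the orange plate is dropped (falls faster than 0.6 m/s out of the fingers, as from about 20 mm) (linear speed of sheet above 0.6 m/s and contact force between the fingers and sheet below 0.05 N).
It also fails if it takes over 45 s, if anything falls off the work surface, if the arm or the gripper's body presses on something with over 40 N, if the wrist force passes 120 N, or if a joint passes its speed limit or range.

## Working session

There is one attempt and no reset: what is moved stays moved. The work goes in short steps, Python scripts to look and compute and a tool call to move; the robot and the scene stay as the last step left them, time stands still between calls to the robot, and variables do not carry over. Pictures are saved under pics/ and viewed, at most 10 in all, crops included, and the job is handed in when it is done.

Besides the shell and the picture viewer there is one more tool, called after "Call:" as a command line: name --argument value ..., lists and objects as JSON in quotes. play_rows: Moves the arm, as the interface text tells. Its arguments: {"type":"object","properties":{"commands":{"type":"string"},"grip_force":{"type":"number"}},"required":["commands"]}

```bash
mkdir -p pics; python3 - <<'E'
from bench import bot
import cv2,numpy as np
for n in ("scene","top"):
    cv2.imwrite(f"pics/{n}.png",bot.camera(n)); print(n,bot.camera_params(n))
print(bot.camera_params("wrist")); s=bot.observe(); print(s)
E
```

```text
scene {'camera_matrix': array([[381.48929858,   0.        , 270.41907915],
       [  0.        , 381.48929858, 211.82392504],
       [  0.        ,   0.        ,   1.        ]]), 'position': array([924.76299711, 182.32739628, 604.26109672]), 'attitude': array([ 0.65542574, -0.00829891,  2.25114085])}
top {'camera_matrix': array([[395.11104188,   0.        , 278.75131657],
       [  0.        , 395.11104188, 215.63101219],
       [  0.        ,   0.        ,   1.        ]]), 'position': array([435.68447225, -74.3509046 , 779.01926906]), 'attitude': array([ 0.17480675,  0.0254935 , -1.58893588])}
{'camera_matrix': array([[372.13482228,   0.        , 274.38185628],
       [  0.        , 372.13482228, 203.38610661],
       [  0.        ,   0.        ,   1.        ]]), 'hand_eye': array([[-6.34429908e-04,  9.56329235e-01,  2.92290938e-01,
         7.45926649e+01],
       [ 9.99999472e-01,  3.70268963e-04,  9.59080501e-04,
        -1.66878601e+00],
       [ 8.08970459e-04,  2.92291392e-01, -9.56328964e-01,
        -1.44221644e+02],
       [ 0.00000000e+00,  0.00000000e+00,  0.00000000e+00,
         1.00000000e+00]])}
{'time_s': 0.1, 'joints': array([ 1.05880943e+00,  2.17686948e-01,  1.61480191e+00, -9.30747375e-06,
        1.31131754e+00, -1.12177534e-01]), 'joint_velocities': array([-0.00280373, -0.0019606 , -0.00426859,  0.00084379,  0.00082239,
       -0.00046996]), 'tau': array([-5.38654440e-04, -3.98082304e+01, -3.04969454e+01, -9.90071931e-05,
        4.30327171e-03,  1.84129925e-05]), 'position': array([242.87563521, 575.06367919, 230.07901077]), 'tool_rot': array([-3.13939182e+00, -2.38877564e-04,  2.74178543e+00]), 'force': array([0.29495037, 0.43817678, 0.5061948 ]), 'moment': array([-0.00840763,  0.05088926,  0.02291283]), 'grip_force': 0.0, 'width': 85.21870339343195}
```

View pics/top.png

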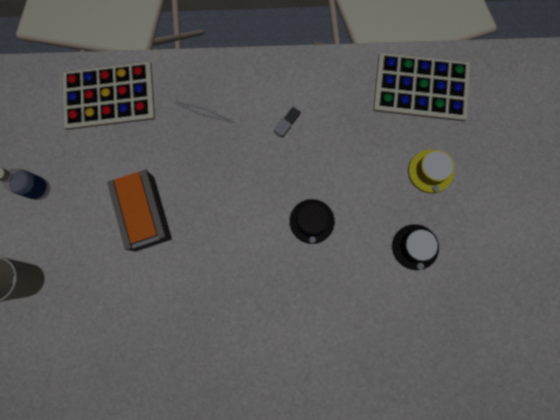

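View pics/scene.png

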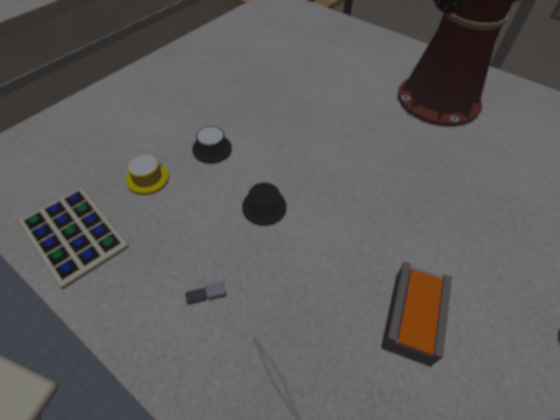

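The top view shows the orange plate in its grey holder at (135,208). Possible lamps are the white-topped black puck at (421,245), the dark-topped puck at (312,218) and the yellow look-alike with a white top at (437,167). I choose (421,245). The scene view shows the same items: orange plate (422,310), lit lamp (210,137), dark lamp (265,195) and yellow look-alike (145,167).

```bash
cat > h.py <<'E'
from bench import bot
import cv2,numpy as np
from scipy.spatial.transform import Rotation as R
def cam(n,s=None):
    p=bot.camera_params(n);K=p["camera_matrix"]
    if n=="wrist":
        T=np.eye(4);T[:3,:3]=R.from_euler("xyz",s["tool_rot"]).as_matrix();T[:3,3]=s["position"]
        T=T@p["hand_eye"];return K,T[:3,:3],T[:3,3]
    return K,R.from_euler("xyz",p["attitude"]).as_matrix(),p["position"]
def ray(c,uv,z):
    K,A,o=c;uv=np.atleast_2d(uv).astype(float)
    d=np.c_[(uv[:,0]-K[0,2])/K[0,0],-(uv[:,1]-K[1,2])/K[1,1],-np.ones(len(uv))]@A.T
    return o+d*((z-o[2])/d[:,2])[:,None]
def blobs(m,amin=60):
    cs=cv2.findContours(m.astype(np.uint8),cv2.RETR_EXTERNAL,cv2.CHAIN_APPROX_NONE)[0]
    return sorted([c for c in cs if cv2.contourArea(c)>amin],key=cv2.contourArea,reverse=True)
def orange(im):
    h=cv2.cvtColor(im,cv2.COLOR_BGR2HSV);return (h[...,0]>3)&(h[...,0]<18)&(h[...,1]>180)&(h[...,2]>90)
def rect(c,cn,z):
    P=ray(c,cn[:,0]+0.,z)[:,:2];return cv2.minAreaRect(P.astype(np.float32))
E
python3 - <<'E'
from h import *
for n,u in (("top",[(421,245),(437,167),(312,218)]),("scene",[(210,137),(145,167),(265,195)])):
    im=cv2.imread(f"pics/{n}.png");c=cam(n)
    print(n,[rect(c,b,50) for b in blobs(orange(im))[:2]])
    h=cv2.cvtColor(im,cv2.COLOR_BGR2HSV)
    for b in blobs((h[...,1]<60)&(h[...,2]>140),100):
        (x,y),w,a=cv2.minAreaRect(b)
        if min(abs(np.hypot(x-p,y-q)) for p,q in u)<20: print((x,y),w,rect(c,b,45))
    print([ray(c,q,45)[0].round() for q in u])
im=cv2.imread("pics/top.png")
a=cv2.resize(im[160:260,90:180],None,fx=6,fy=6,interpolation=2)
b=cv2.resize(im[210:280,380:450],(420,600),interpolation=2)[:,:260]
cv2.imwrite("pics/c1.png",cv2.convertScaleAbs(np.hstack([a,b]),alpha=1.6))
E
```

```text
top [((588.1870727539062, 216.01385498046875), (127.53439331054688, 49.39629364013672), 17.46321678161621)]
[array([ 505., -320.,   45.]), array([ 653., -362.,   45.]), array([ 560., -120.,   45.])]
scene [((590.2240600585938, 215.5990447998047), (127.58206176757812, 49.347991943359375), 17.59334373474121)]
[array([ 511., -315.,   45.]), array([ 660., -353.,   45.]), array([ 563., -118.,   45.])]
```

View pics/c1.png

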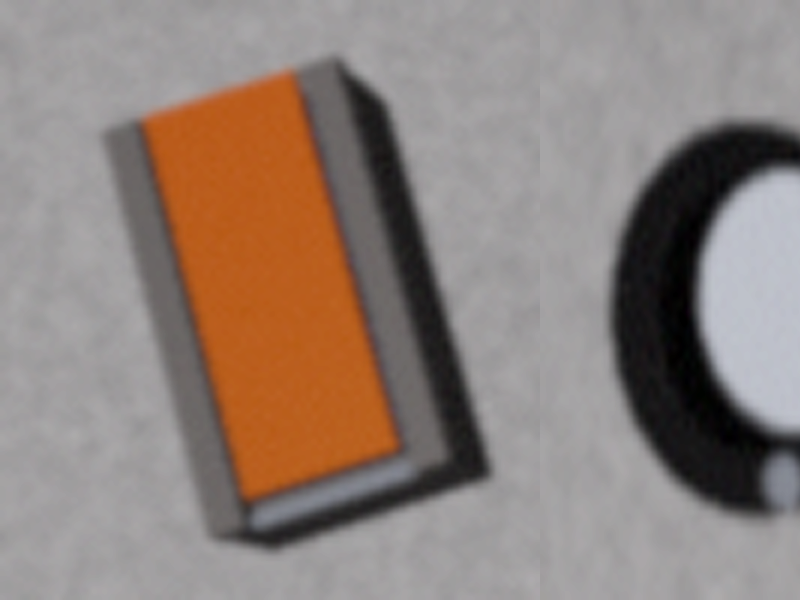

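The crop confirms the orange plate lying between the grey rims, with the bright steel lip at the lower (robot) end, crop (330,495). The second half shows the lit lamp: white disc on a black foot, as described. Next I'll measure the lamp disc and the holder's corners.

```bash
python3 - <<'E'
from h import *
for n,u in (("top",(421,245)),("scene",(210,137))):
    im=cv2.imread(f"pics/{n}.png");c=cam(n);g=im.min(axis=2)
    for th in (100,115,130):
        m=np.zeros_like(g);x,y=u;m[y-17:y+18,x-19:x+20]=g[y-17:y+18,x-19:x+20]>th
        for b in blobs(m,60)[:1]:
            P=ray(c,b[:,0]+0.,45)[:,:2].astype(np.float32);print(n,th,cv2.minEnclosingCircle(P),P.mean(0))
c=cam("top");q=np.array([(212,535),(447,462),(107,132),(340,58)])/6+[89.6,159.6]
P=ray(c,q,51)[:,:2];print(P.round(1),P.mean(0)); print(P[2]-P[0],P[3]-P[1],np.linalg.norm(P[2]-P[0]),np.linalg.norm(P[1]-P[0]))
E
```

```text
top 100 ((505.5558166503906, -320.70721435546875), 27.056236267089844) [ 505.25458 -320.87714]
top 115 ((505.62420654296875, -320.8590393066406), 25.34015655517578) [ 505.28516 -320.86   ]
scene 100 ((498.812255859375, -331.8857421875), 56.555728912353516) [ 497.80798 -332.61255]
scene 115 ((506.604736328125, -320.94268798828125), 25.41820526123047) [ 506.85495 -320.9289 ]
[[508.4 229.6]
 [529.7 156.8]
 [638.5 270.1]
 [661.2 195.7]] [584.45254278 213.04589648]
[130.06930065  40.47940688] [131.48717199  38.92447252] 136.22263157612107 75.8135915062793
```

Call:
play_rows --commands "1 48 -44 -20 0.12;1 95 -87 -40 0.24;1 143 -131 -50 0.36;1 190 -175 -60 0.48;1 238 -218 -70 0.6;1 285 -262 -80 0.7;1 332 -306 -90 0.705;1 380 -349 -100 0.705"

```text
time_s: 0.77
position: [478.9, 358.2, 162.5]
tool_rot: [-3.141, -0.001, -2.836]
force: [0.6, 0.9, 0.5]
width: 0.1
grip_force: 0.0
```

Call:
play_rows --commands "1 0 0 0 0;1 0 0 0 0;1 0 0 0 0;1 0 0 0 0;1 0 0 0 0;1 0 0 0 0;1 0 0 0 0;1 0 0 0 0"

```text
time_s: 1.43
position: [477.7, 360.6, 163.5]
tool_rot: [3.142, 0.0, -2.835]
force: [0.9, 0.4, 0.0]
width: 0.2
grip_force: 0.0
```

Call:
play_rows --commands "1 24 -22 -14 0;1 48 -45 -28 0;1 73 -67 -42 0;1 97 -89 -55 0;1 121 -112 -69 0;1 145 -134 -83 0;1 145 -134 -83 0;1 145 -134 -83 0"

```text
time_s: 2.1
position: [623.3, 224.5, 78.9]
tool_rot: [3.141, -0.002, -2.839]
force: [-0.1, 0.7, 0.6]
width: 0.1
grip_force: 0.0
```

```bash
python3 - <<'E'
from h import *
s=bot.observe();im=bot.camera("wrist");cv2.imwrite("pics/w1.png",im);print(s["position"],s["tool_rot"],s["force"])
t=bot.camera("top");b=blobs(orange(t));print([rect(cam("top"),x,50) for x in b[:2]])
E
```

```text
[623.34231392 224.48289397  78.90578339] [ 3.14118948e+00 -2.40389682e-03 -2.83919161e+00] [-0.05404574  0.70713251  0.55232771]
[((587.9388427734375, 215.83255004882812), (126.93670654296875, 49.54124450683594), 17.567182540893555)]
```

View pics/w1.png

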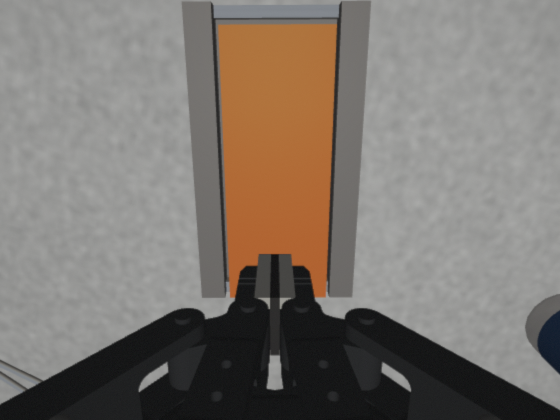

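The wrist view shows the shut tips at (275,260), centred across the orange plate. The front edge is at row 24, the steel lip at row 12, and the rims end at rows 3 and 297. Now I'll lower onto the rear half.

Call:
play_rows --commands "1 0 0 -6 0;1 0 0 -12 0;1 0 0 -18 0;1 0 0 -22 0;1 0 0 -25 0;1 0 0 -26 0;1 0 0 -26 0;1 0 0 -26 0"

```text
time_s: 2.87
position: [623.3, 225.9, 54.4]
tool_rot: [-3.142, 0.0, -2.836]
force: [-0.6, -0.3, -0.5]
width: 0.1
grip_force: 0.0
```

```bash
python3 - <<'E'
from h import *
s=dict(position=np.array([623.34,224.48,78.9]),tool_rot=[3.14118948,-.00240389682,-2.83919161])
c=cam("wrist",s)
F=ray(c,[(184,3),(369,2)],51).mean(0);B=ray(c,[(201,297),(353,297)],51).mean(0)
P=ray(c,[(218,24),(337,24),(230,297),(326,297)],50)
d=np.array([np.cos(.3055),np.sin(.3055)])
print(F,B,np.linalg.norm(F-B),F[:2]+68*d,B[:2]-70*d,P.round(1)); print((F-B)[:2]/np.linalg.norm((F-B)[:2]))
E
```

```text
[518.00959018 191.12030249  51.        ] [650.08955452 232.76047989  51.        ] 138.4883437489913 [582.86096488 211.57266664] [583.33078645 211.70657561] [[533.  169.8  50. ]
 [518.  218.1  50. ]
 [658.  209.3  50. ]
 [643.  257.6  50. ]]
[-0.95372622 -0.30067641]
```

Call:
play_rows --commands "1 0 0 -1 0;1 0 0 -2 0;1 0 0 -3 0;1 0 0 -3.5 0;1 0 0 -4 0;1 0 0 -4 0;1 0 0 -4 0;1 0 0 -4 0"

```text
time_s: 3.53
position: [623.3, 225.9, 50.4]
tool_rot: [-3.142, 0.0, -2.836]
force: [0.5, 0.1, 0.5]
width: -0.2
grip_force: 0.0
```

Call:
play_rows --commands "1 0 0 -0.5 0;1 0 0 -1 0;1 0 0 -1 0;1 0 0 -1.5 0;1 0 0 -1.5 0;1 0 0 -1.5 0;1 0 0 -1.5 0;1 0 0 -1.5 0"

```text
time_s: 4.2
position: [623.6, 226.0, 50.1]
tool_rot: [-3.141, 0.001, -2.836]
force: [-2.2, -1.4, 6.0]
width: 0.2
grip_force: 3.1
```

Call:
play_rows --commands "1 0 0 -0.7 0;1 0 0 -1.2 0;1 0 0 -1.2 0;1 -2 -0.6 -1.2 0;1 -5 -1.6 -1.2 0;1 -8 -2.5 -1.2 0;1 -11 -3.5 -1.2 0;1 -14 -4.4 -1.2 0"

```text
time_s: 4.87
position: [612.4, 222.3, 50.1]
tool_rot: [-3.141, 0.008, -2.836]
force: [0.9, 0.8, 6.0]
width: 0.5
grip_force: 2.8
```

```bash
cat > m.py <<'E'
from h import *
s=bot.observe();o=np.array([583.3,212.1]);A=np.array([[.9537,.3007],[-.3007,.9537]])
print(s["time_s"],s["position"].round(1),s["force"].round(1))
for n in ("top","scene"):
    b=blobs(orange(bot.camera(n)));r=[rect(cam(n),x,50) for x in b[:2]]
    print(n,[((A@(np.array(q[0])-o)).round(1),np.round(q[1],1),round(q[2],1)) for q in r])
E
python3 m.py
```

```text
4.8667 [612.4 222.3  50.1] [0.9 0.8 6. ]
top [(array([-15.3,   2. ]), array([108.4,  49.5]), 17.7)]
scene [(array([37.8,  1.1]), array([41.9, 49.6]), 17.5), (array([-57.9, -18.9]), array([13.2, 27.6]), 80.7)]
```

Call:
play_rows --commands "1 -3 -0.9 -0.4 0;1 -6 -1.9 -0.4 0;1 -9 -2.8 -0.4 0;1 -12 -3.8 -0.4 0;1 -15 -4.7 -0.4 0;1 -18 -5.7 -0.4 0;1 -21 -6.6 -0.4 0;1 -21 -6.6 -0.4 0"

```text
time_s: 5.63
position: [591.4, 215.6, 50.1]
tool_rot: [-3.141, 0.008, -2.836]
force: [1.6, 0.4, 7.3]
width: 0.3
grip_force: 3.7
```

```bash
python3 m.py
```

```text
5.6333 [591.4 215.6  50.1] [1.6 0.4 7.3]
top [(array([-38.4,   1.9]), array([105.4,  49.5]), 17.7)]
scene [(array([14.9,  1. ]), array([45. , 49.6]), 17.0)]
```

Call:
play_rows --commands "1 -3 -0.9 0 0;1 -6 -1.9 0 0;1 -9 -2.8 0 0;1 -12 -3.8 0 0;1 -15 -4.7 0 0;1 -17 -5.4 0 0;1 -17 -5.4 0 0;1 -17 -5.4 0 0"

```text
time_s: 6.4
position: [574.6, 210.3, 50.1]
tool_rot: [-3.141, 0.008, -2.836]
force: [1.3, 0.6, 7.8]
width: 0.1
grip_force: 3.8
```

Call:
play_rows --commands "1 0 0 6 0;1 0 0 14 0;1 0 0 25 0;1 -20 -6 40 0;1 -45 -14 55 0;0.2 -70 -22 60 0;0 -85 -27 60 0;0 -85 -27 60 0"

```text
time_s: 7.07
position: [482.8, 181.8, 107.3]
tool_rot: [3.141, -0.003, -2.836]
force: [0.1, -0.5, -0.0]
width: 35.7
grip_force: 0.0
```

```bash
python3 m.py; python3 - <<'E'
from h import *
s=bot.observe();im=bot.camera("wrist");cv2.imwrite("pics/w2.png",im);print(s["tool_rot"])
E
```

```text
7.0667 [482.8 181.8 107.3] [ 0.1 -0.5 -0. ]
top [(array([-21.1,   1.9]), array([80.8, 49.8]), 17.7), (array([-103. ,   -1.3]), array([20.6, 49.9]), 36.7)]
scene [(array([-43.7,   1. ]), array([126.5,  49.3]), 17.5)]
[-3.14155180e+00  1.10026976e-03 -2.83641881e+00]
```

View pics/w2.png

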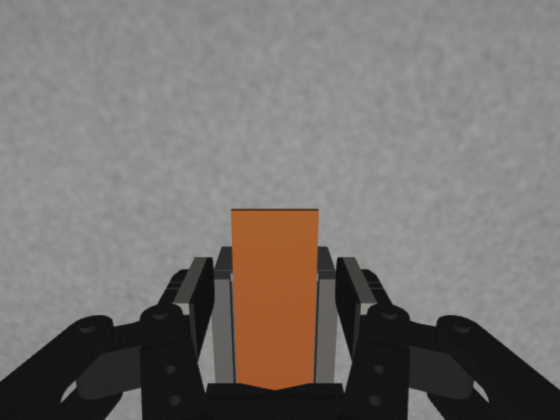

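The plate overhangs straight, its front edge at row 209, cols 232–318 (mid 275), midway between the fingers (mid 274.5). Its centre is at about holder x −44. Now I'll open fully, move to holder x −90 and descend.

Call:
play_rows --commands "0 5 1.5 0 0;0 10 3 0 0;0 14.3 4.4 0 0;0 14.3 4.4 0 0;0 14.3 4.4 0 0;0 14.3 4.4 0 0;0 14.3 4.4 -8 0;0 14.3 4.4 -16 0"

```text
time_s: 7.88
position: [500.9, 187.0, 91.1]
tool_rot: [-3.141, 0.001, -2.836]
force: [-0.1, 0.2, 0.2]
width: 85.5
grip_force: 0.0
```

Call:
play_rows --commands "0 0 0 -10 0;0 0 0 -20 0;0 0 0 -32 0;0 0 0 -44 0;0 0 0 -56 0;0 0 0 -64 0;0 0 0 -66 0;0 0 0 -66 0"

```text
time_s: 8.55
position: [499.7, 186.7, 24.0]
tool_rot: [3.141, -0.002, -2.836]
force: [0.8, -0.8, 0.2]
width: 85.7
grip_force: 0.0
```

```bash
python3 - <<'E'
from h import *
s=bot.observe();print(s["position"],s["width"],s["force"]);a=bot.camera("wrist");b=bot.camera("scene")
cv2.imwrite("pics/w3.png",np.hstack([cv2.resize(a,(400,300)),cv2.resize(b[215:365,330:530],(400,300))]))
E
```

```text
[499.68637831 186.70105085  24.01224715] 85.66651263805436 [ 0.84506376 -0.82169532  0.17235042]
```

View pics/w3.png

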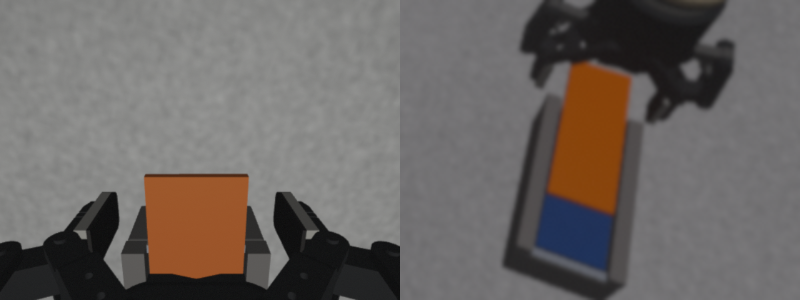

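Fingers straddle the overhanging end (front edge at cols 145–248 of the left half), and the blue plate stays in the holder. Closing.

Call:
play_rows --commands "0.3 0 0 0 0;0.4 0 0 0 0;0.6 0 0 0 0;1 0 0 0 0;1 0 0 0 0;1 0 0 0 0;1 0 0 0 0;1 0 0 0 0" --grip_force 50

```text
time_s: 9.32
position: [501.1, 187.1, 25.8]
tool_rot: [-3.142, 0.001, -2.836]
force: [-1.1, -0.3, 3.8]
width: 48.6
grip_force: 51.1
```

Call:
play_rows --commands "1 0 0 0 0;1 0 0 0 0;1 0 0 0 0;1 0 0 0.5 0;1 0 0 1 0;1 0 0 1.5 0;1 0 0 2 0;1 0 0 2 0"

```text
time_s: 9.98
position: [499.5, 186.6, 26.4]
tool_rot: [3.141, -0.002, -2.836]
force: [0.9, 0.7, 0.1]
width: 48.5
grip_force: 51.5
```

Call:
play_rows --commands "1 0 0 2 0;1 0 0 5 0;1 0 0 9 0;1 0 0 14 0;1 0 0 20 0;1 0 0 28 0;1 0 0 34 0;1 0 0 34 0"

```text
time_s: 10.65
position: [502.2, 187.3, 63.5]
tool_rot: [-3.141, 0.004, -2.836]
force: [0.7, 0.9, -1.3]
width: 48.3
grip_force: 51.6
```

```bash
python3 - <<'E'
from h import *
s=bot.observe();print(s["position"],s["width"],s["force"],s["grip_force"]);a=bot.camera("wrist");b=bot.camera("scene")
cv2.imwrite("pics/w4.png",np.hstack([cv2.resize(a,(400,300)),cv2.resize(b[215:365,330:530],(400,300))]))
bl=blobs(orange(b),30);
for z in (80,84,88): print(z,rect(cam("scene"),bl[0],z))
E
```

```text
[502.20125284 187.33746071  63.4529842 ] 48.348802116380206 [ 0.73596691  0.88047202 -1.26484514] 51.573176980018616
80 ((537.1348876953125, 199.51345825195312), (129.26800537109375, 50.13312530517578), 17.132673263549805)
84 ((540.09228515625, 199.38232421875), (128.28170776367188, 49.75061798095703), 17.1326847076416)
88 ((543.0499267578125, 199.25120544433594), (127.29542541503906, 49.36810302734375), 17.13270378112793)
```

View pics/w4.png

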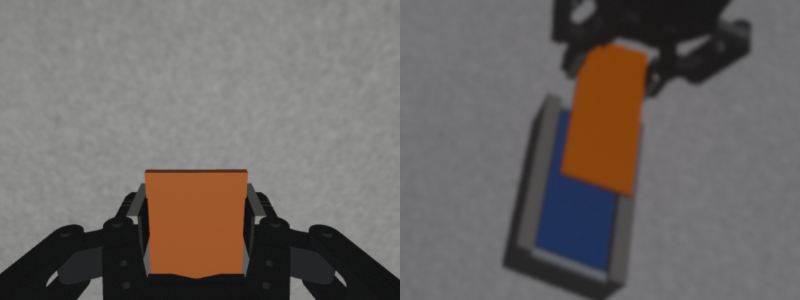

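The plate is held level: its edges are parallel to the fingers in the left half, and the right half shows the blue plate still in the holder. The plate centre is about 43 mm ahead of the TCP. I'm carrying it to the lamp at (506,−321), at a safe height.

Call:
play_rows --commands "1 0 0 10 0;1 0 -6 20 0;1 -2 -18 30 -0.03;1 -3 -36 38 -0.07;1 -5 -60 40 -0.11;1 -7 -86 40 -0.16;1 -8 -112 40 -0.21;1 -10 -138 40 -0.26"

```text
time_s: 11.42
position: [490.8, 47.5, 102.4]
tool_rot: [-3.141, 0.002, -3.098]
force: [0.2, 0.2, -0.5]
width: 48.3
grip_force: 51.7
```

Call:
play_rows --commands "1 -2 -26 0 -0.05;1 -4 -52 0 -0.1;1 -5 -78 0 -0.15;1 -7 -104 0 -0.2;1 -8 -130 0 -0.24;1 -9 -156 0 -0.28;1 -10 -182 0 -0.32;1 -11 -208 0 -0.36"

```text
time_s: 12.08
position: [479.4, -160.9, 102.2]
tool_rot: [-3.141, 0.001, 2.825]
force: [1.1, 0.0, -1.8]
width: 48.7
grip_force: 51.7
```

Call:
play_rows --commands "1 -2 -26 0 -0.05;1 -4 -52 0 -0.1;1 -5 -76 0 -0.15;1 -6 -98 0 -0.18;1 -7 -116 0 -0.21;1 -8 -130 0 -0.23;1 -9 -137 0 -0.25;1 -9 -139 0 -0.25"

```text
time_s: 12.75
position: [470.4, -299.4, 101.8]
tool_rot: [-3.141, 0.001, 2.575]
force: [0.2, -0.4, -1.0]
width: 48.7
grip_force: 51.7
```

Call:
play_rows --commands "1 0 0 0 0;1 0 0 0 0;1 0 0 0 0;1 0 0 0 0;1 0 0 0 0;1 0 0 0 0;1 0 0 0 0;1 0 0 0 0"

```text
time_s: 13.42
position: [470.6, -297.9, 101.3]
tool_rot: [-3.142, -0.0, 2.577]
force: [-0.2, -0.4, -1.1]
width: 48.1
grip_force: 51.7
```

```bash
python3 - <<'E'
from h import *
s=bot.observe();print(s["position"],s["tool_rot"],s["width"],s["force"],s["grip_force"]);a=bot.camera("wrist");b=bot.camera("scene");t=bot.camera("top")
z=s["position"][2]+23
for n,im in (("scene",b),("top",t)):
  for q in blobs(orange(im),30)[:2]: print(n,rect(cam(n),q,z+2))
cv2.imwrite("pics/w5.png",np.vstack([np.hstack([cv2.resize(a,(400,300)),cv2.resize(b[70:220,120:320],(400,300))]),np.hstack([cv2.resize(t[160:310,320:520],(400,300)),np.zeros((300,400,3),np.uint8)])]))
E
```

```text
[ 470.60655278 -297.93198462  101.26403952] [-3.14158198e+00 -1.51535515e-06  2.57712524e+00] 48.13908572001148 [-0.24219599 -0.44171951 -1.06993678] 51.701865792274475
scene ((519.1730346679688, -322.4888916015625), (46.72880935668945, 98.88883209228516), 60.3163948059082)
top ((531.7227783203125, -327.2125244140625), (33.781829833984375, 70.8637466430664), 57.36783981323242)
top ((461.0408020019531, -285.43792724609375), (39.57395553588867, 18.343524932861328), 57.805789947509766)
```

View pics/w5.png

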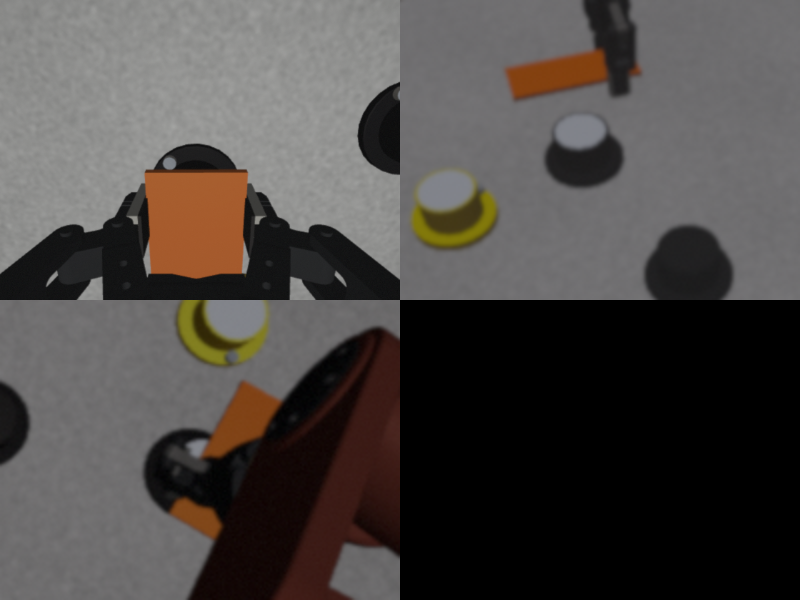

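The held plate is level above the lit lamp (scene half: plate (555,75), lamp (580,130)); the yellow look-alike is clear. I'll lower it to just above the top and measure there.

Call:
play_rows --commands "1 0 0 -8 0;1 0 0 -18 0;1 0 0 -30 0;1 0 0 -42 0;1 0 0 -54 0;1 0 0 -62 0;1 0 0 -66 0;1 0 0 -67 0"

```text
time_s: 14.23
position: [469.6, -297.4, 32.5]
tool_rot: [3.141, -0.003, 2.577]
force: [-1.1, 0.3, -0.2]
width: 48.1
grip_force: 51.7
```

```bash
cat > n.py <<'E'
from h import *
import sys
b=bot.camera("scene");t=bot.camera("top");w=bot.camera("wrist");s=bot.observe();print(s["position"].round(1),s["tool_rot"].round(3),s["force"].round(1))
z=s["position"][2]+24.5
f=-np.array([np.cos(s["tool_rot"][2]),np.sin(s["tool_rot"][2])]);l=np.array([-f[1],f[0]])
for n,im in (("scene",b),("top",t),("wrist",w)):
  c=cam(n,s)
  for q in blobs(orange(im),30)[:2]:
    P=ray(c,q[:,0]+0.,z)[:,:2]-[506.2,-320.9]; print(n,"along",np.percentile(P@f,[1,99]).round(1),"lat",np.percentile(P@l,[1,99]).round(1))
cv2.imwrite("pics/"+sys.argv[1],np.hstack([cv2.resize(b[70:220,120:320],(400,300)),cv2.resize(t[160:310,320:520],(400,300))]))
E
python3 n.py w6.png
```

```text
[ 470.9 -298.4   34.5] [-3.141e+00  1.000e-03  2.577e+00] [-0.2 -0.9 -0.4]
scene along [-36.1  59.9] lat [-16.5  31.1]
top along [-10.3  59.1] lat [ 0.2 26.4]
top along [-66.9 -50.9] lat [-5.6 24.8]
wrist along [-65.9  -3. ] lat [-26.5  23.4]
```

View pics/w6.png

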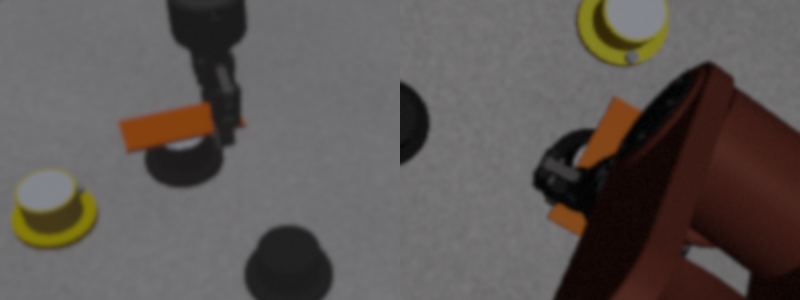

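The plate is just above the lamp and level: (165,125) in the scene half, with a crescent of white visible below. Its centre is about 3 mm short along the plate, so I'll correct that and lower.

Call:
play_rows --commands "1 1 -0.7 -1 0;1 2.5 -1.6 -2.5 0;1 2.5 -1.6 -4 0;1 2.5 -1.6 -5.5 0;1 2.5 -1.6 -6.5 0;1 2.5 -1.6 -7 0;1 2.5 -1.6 -7 0;1 2.5 -1.6 -7 0"

```text
time_s: 15.05
position: [473.0, -299.6, 27.2]
tool_rot: [3.142, -0.0, 2.577]
force: [0.5, -0.6, -1.0]
width: 48.6
grip_force: 51.7
```

Call:
play_rows --commands "1 0 0 -0.5 0;1 0 0 -1 0;1 0 0 -1.5 0;1 0 0 -1.5 0;1 0 0 -1.5 0;1 0 0 -1.5 0;1 0 0 -1.5 0;1 0 0 -1.5 0"

```text
time_s: 15.72
position: [473.0, -299.7, 25.8]
tool_rot: [-3.142, 0.0, 2.577]
force: [0.5, -0.2, -0.5]
width: 48.6
grip_force: 51.7
```

Call:
play_rows --commands "1 0 0 -0.5 0;1 0 0 -1 0;1 0 0 -1 0;1 0 0 -1 0;1 0 0 -1 0;1 0 0 -1 0;1 0 0 -1 0;1 0 0 -1 0"

```text
time_s: 16.38
position: [473.1, -299.8, 25.2]
tool_rot: [-3.142, 0.0, 2.577]
force: [-2.5, 1.7, 5.3]
width: 48.6
grip_force: 52.1
```

Call:
play_rows --commands "1 0 0 -0.5 0;1 0 0 -0.5 0;1 0 0 -0.5 0;1 0 0 -0.5 0;1 0 0 -0.5 0;1 0 0 -0.5 0;1 0 0 -0.5 0;1 0 0 -0.5 0"

```text
time_s: 17.05
position: [473.1, -299.7, 25.1]
tool_rot: [-3.142, -0.0, 2.577]
force: [-2.6, 2.0, 8.6]
width: 48.6
grip_force: 52.3
```

Contact. Ease off a little and release.

Call:
play_rows --commands "1 0 0 0.5 0;1 0 0 0.8 0;1 0 0 0.8 0;0.38 0 0 0.8 0;0.35 0 0 0.8 0;0.3 0 0 0.8 0;0.2 0 0 0.8 0;0 0 0 0.8 0" --grip_force 20

```text
time_s: 17.72
position: [473.0, -299.6, 24.7]
tool_rot: [3.142, -0.0, 2.577]
force: [-0.6, 0.7, 1.0]
width: 78.3
grip_force: 0.0
```

Call:
play_rows --commands "0 0 0 0.8 0;0 0 0 0.8 0;0 0 0 0.8 0;0 0 0 5 0;0 0 0 15 0;0 0 0 30 0;0 0 0 50 0;0 0 0 70 0"

```text
time_s: 18.38
position: [472.8, -299.5, 96.2]
tool_rot: [3.142, -0.0, 2.577]
force: [0.8, -0.7, 0.3]
width: 85.5
grip_force: 0.0
```

Call:
play_rows --commands "0 0 20 30 0;0 0 55 50 0;0 0 95 60 0;0 0 135 60 0;0 0 170 60 0;0 0 200 60 0;0 0 210 60 0;0 0 210 60 0"

```text
time_s: 19.05
position: [473.0, -87.7, 155.8]
tool_rot: [3.141, 0.001, 2.581]
force: [0.1, -0.5, 0.1]
width: 85.2
grip_force: 0.0
```

```bash
python3 - <<'E'
from h import *
b=bot.camera("scene");t=bot.camera("top");s=bot.observe();print(s["position"],s["width"],s["force"],s["time_s"])
for n,im in (("scene",b),("top",t)):
  print(n,[rect(cam(n),q,49) for q in blobs(orange(im),30)[:2]])
cv2.imwrite("pics/end.png",np.hstack([cv2.resize(b,(400,300)),cv2.resize(t,(400,300))]))
E
```

```text
[473.51823771 -90.29815326 155.76864501] 85.36996638384733 [0.15300585 0.71883209 0.41807172] 19.15
scene [((510.0328063964844, -318.5693359375), (46.90846633911133, 123.70248413085938), 57.638572692871094)]
top [((507.0286865234375, -320.5492248535156), (50.621360778808594, 126.28067779541016), 57.74114990234375)]
```

View pics/end.png

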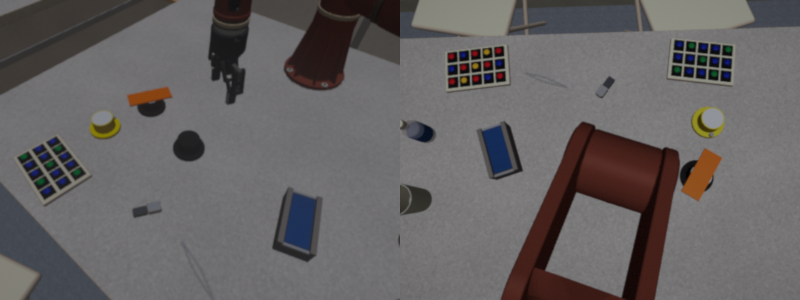

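The plate rests flat on the lit lamp (top view half: (702,175)), about 1–4 mm off centre. The blue plate is in the holder at (498,148), and the robot is clear.

```bash
python3 -c "
from bench import bot
print(bot.job_done())"
```

```text
the job is handed in; nothing more can be done
None
```

I handed the job in at about 19 s: the orange plate lies flat on the lit lamp, about 1–4 mm off centre, the blue plate is still in the holder, and the arm touches nothing; no verdict came back.

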